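# Screw home the wing nut of the spare-key box

### The arm

A 6-joint arm with a two-finger parallel gripper is mounted at the origin on the work surface. World frame = base frame: x ahead of the robot, y to its left, z up, the work surface at z = 0. Lengths are in mm, angles in rad, forces in N, time in s.
With the tool pointing down it reaches from about 350 to 875 mm from the base axis. Payload 4.2 kg.
Tool frame: the origin (TCP) lies on the mounting face of the last link; the fingertips stand 173 mm ahead of it and the grasp point (between the pads) lies grip_point_offset ahead of it (grip_point_offset is the distance from the TCP to the grasp point, in mm); z points along the fingers, y is the line along which they close (so a half turn about z gives the same grasp; the last joint's range is limited). The gripper opens to 85 mm and grips with 20 to 120 N. Pads are 22 mm wide; open, the fingers measure 114 mm over their backs; the gripper's body (76 mm by 85 mm) begins 54 mm behind the grasp point. The pads swing forward as they close: fully open they stand 13 mm farther back than shut.
Start: joints at [1.501, 0.385, 0.008, 0, -1.194, -0.259], TCP at [201.785, 591.509, 404.712] pointing down, gripper open.
Joint ranges: [-3.14, 3.14], [-1.21, 2.06], [-1.07, 1.41], [-3.16, 2.05], [-2.99, -0.16], [-3.1, 3.1]. Speed limits (rad/s): [2.79, 2.79, 3.14, 3.14, 3.14, 3.14].

### API

Orientations are given as a unit quaternion [x, y, z, w].
In Python, from bench import read_state, get_image, job_done, recognise, place_of, grip_point_offset gives the robot as it stands. The module is installed in compiled form; this text tells all that it offers.
- The arm moves only by the tool carry_out, never from a script. Its arguments are lists of equal length, an entry for each row: "slide": the shift along the tool's x, y, z in m, a list of three; "roll": the turn about the tool's z in degrees; "claw": the finger opening in m, from 0 to 0.0854. A call has 1 to 8 rows; each row is the pose to reach, as a shift and turn from the pose commanded when the call began, along the tool's axes at that moment; what a row does not reach only later rows make up. A row lasts 1/8 s, in which the tool goes at most 62.5 mm and 10.7 degrees, less where a joint would pass 70% of its speed; a pose out of reach is approached as far as the arm can. A call with a gripper value outside its range is refused whole. The fingers move at their own pace and stop on an object; the grip force is fixed at half the most. Time passes only in rows, so rows that repeat a pose let the fingers close. It gives the time, the measured TCP pose, the force, the opening and the grip force at its end, in the units of the state.
- read_state(): the state, without advancing time (a new reading comes with each control period).
- get_image(name): name is "side" or "top"; returns a dict with "img" (420x560x3 uint8, red, green, blue), "z_map" (420x560 float32, mm along the optical axis (not along the pixel's ray), 0 where there is no reading), "mtx" (3x3 intrinsics, pixels), "k1" (the pictures are not rectified: a ray, as slopes to the right and down, at radius r is drawn at 1 + k1 r^2 times it, then the intrinsics apply), "world_from_camera" (4x4, takes a point from camera to world coordinates). Camera axes: x right, y up, looking along -z (the intrinsics and any distortion apply to the point x, -y, -z); pixel columns grow to the right and rows downward; lengths in mm; the calibration is good to about 2 mm. A picture is of the moment at which its call begins.
- job_done(): hands the job in; it is judged then, once.
Trained networks look in a picture, given as the dict that the camera call returned (one of the last four; its "shot" number tells which), for a name from the list of things; names that differ only in an ending like _2 or _b are one class to them, and where a whole thing is asked for, a point or a joint stands for the part that bears it (a point fixed in the world has none). Each returns a list of dicts, best first, with "conf" (0 to 1); they miss things now and then, are a little off and sometimes report something else, mostly with a low value. They report only what shows in the picture. A call takes as long as a camera call. They do not tell look-alikes from the thing itself.
- recognise(picture, thing): "at" ([column, row] in pixels, amid what is visible of it).
- place_of(picture, thing): "at" ([column, row] in pixels: a listed point, or the origin of a listed thing).
The state is a dict: "clock": time; "joints": joint angles; "joint_vel": joint speeds; "joint_efforts": joint torques, N m; "position": TCP position; "ee_rot": TCP orientation; "contact_force": force on the tool from outside, world axes, zero at the start; "wrist_torque": the same for the moment, N m; "gripper_width": finger opening in mm; "grasp_force": force on a finger pad.
Only numpy, scipy, OpenCV 4.12 (cv2) and the standard library are available. Lean on these libraries where they do the work, as an engineer would, in place of code of your own. Each camera call takes 0.05 s, during which the arm holds its last target. There are 200 camera calls.

### The job

The red wing nut on the spare-key box has shaken loose: push it round clockwise by its wings with the fingertips, stroke after stroke, until it is fully home and will turn no further. Only push the wings, never pinch a wing between the fingers, and leave everything else on the shelf and on the box where it stands. Finish with the hand clear.

Things in the scene. Friction and masses are not known exactly. Their poses are not given: they have to be found in the camera images.
- keybox: brushed nickel latch box for spare keys, bolted to the shelf, 134 (its x) x 204 (its y) mm, 60 mm tall to the top of its flat lid; origin at the centre of its underside, z up. A red wing nut sits on a stud on the lid, a nickel drip hood beside it roofs over part of the sweep of its wings
- hood_edge (a point): middle of the free lower edge of the fixed hood roof, 44 mm above the lid and 24 mm from the stud axis towards box -x; axes as the box. The roof is 3 mm thick, runs from here 31 mm towards box -x to a back wall on the lid, and 52 mm either way along y. Wings pass freely under it, a finger does not; the rest of the way round the nut is open
- stud_base (a point): fixed point on the stud axis at the top of the washer on which the nut seats, 2 mm above the lid; in the box frame at x = +5, y = -30, z = 62 mm. Axes as the box. The stud does not stick out above the nut's wings
- nut_axis (a point): point of the red wing nut on its axis, 19 mm above its underside, half-way up the wings; turns and rises with it. Its y axis points along one wing, -y along the other. Hub 20 mm across, 25 mm tall (26 mm across in the lowest 3 mm); each wing is an upright blade 8 mm thick (3 mm at its rim) reaching 45 mm from the axis, from 7 to 31 mm above the underside
- wing_tip (a point): outer end of the wing that points along nut_axis +y, 45 mm from the axis, half-way up
- nut (a joint): how far the nut is unscrewed, rad: 0 fully home at a firm stop, positive anticlockwise from above (adds up over turns). Turning it clockwise lowers it 0.7 mm per rad. At 0 the wings lie along box y (nut_axis +y wing to box +y), in line with two black dots on the lid. It stays where left and takes about 0.05 N m to turn (2 N at 28 mm)
- push_faces: the broad side of each wing that a finger pushes on to turn the nut clockwise; carried by the nut, origin on the nut axis at its underside, axes as nut_axis
- back_faces: the opposite broad side of each wing; carried by the nut, same origin and axes
- flask: turquoise glass perfume flask, 26 x 48 x 62 mm with a round cap, 86 mm tall in all; origin at the centre of its underside. A bystander, loose
- visor_clip: black plastic sun visor clip lying flat, 70 x 24 mm, 18 mm tall; origin at the centre of its underside. A bystander, loose
- extender_a: steel tire valve extender standing upright on the lid of the key box, 13 mm across, 40 mm tall; origin at the centre of its foot. A bystander, loose
- extender_b: the second steel tire valve extender, the same size, standing on the shelf beside the box; origin at the centre of its foot. A bystander, loose
- cedar: round cedar block freshener, a disc 64 mm across and 22 mm thick; origin at the centre of its underside. A bystander, loose
- fob: black key fob lying flat, 36 x 60 x 13 mm; origin at the centre of its underside. A bystander, loose
- token_cup: blue open plastic token cup, 64 mm across the rim, 45 mm tall; origin at the centre of its underside. A bystander, loose
Not all that is in view belongs to the job. Leave any yellow look-alike of the keybox alone.

How it is judged (in metres and radians):
At the end, for the whole second after the job is handed in: the nut is within 0.17 rad (10 degrees) of its stop and at rest, and each bystander is within 15 mm of where it started (value of joint nut below 0.17 rad and velocity of joint nut between -0.05 and 0.05 rad/s and distance of each of flask, visor_clip, extender_a, extender_b, cedar, fob, token_cup from where it was at the start of the episode below 0.015 m); the robot touches nothing.
It fails at once if a wing is pinched: the fingers press on both broad sides of the wings at once (over 1.5 N each) (contact force between the fingers and push_faces above 1.5 N and contact force between the fingers and back_faces above 1.5 N).
It fails at once if one of the loose bystanders is shoved or lifted (moved over 15 mm) (distance of any of flask, visor_clip, extender_a, extender_b, cedar, fob, token_cup from where it was at the start of the episode above 0.015 m).
It fails at once if one of the upright bystanders (flask, valve extenders, token cup) is tipped over 0.5 rad (angle between any of flask, extender_a, extender_b, token_cup's own z axis and vertical above 0.5 rad).
It also fails if it takes over 58 s, if anything falls off the work surface, if the arm or the gripper's body presses on something with over 40 N, if the wrist force passes 120 N, or if a joint passes its speed limit or range.

## Working session

There is one attempt and no reset: what is moved stays moved. The work goes in short steps, Python scripts to look and compute and a tool call to move; the robot and the scene stay as the last step left them, time stands still between calls to the robot, and variables do not carry over. Pictures are saved under pics/ and viewed, at most 10 in all, crops included, and the job is handed in when it is done.

Besides the shell and the picture viewer there is one more tool, called by a JSON object that holds its "name" and its "arguments". carry_out: Moves the arm, as the interface text tells. Its arguments: {"type":"object","properties":{"slide":{"type":"array"},"roll":{"type":"array"},"claw":{"type":"array"}},"required":["slide","roll","claw"]}

```bash
mkdir -p pics
cat > h.py <<'E'
import numpy as np, cv2
from bench import *
def ray(p,uv):
    K=np.array(p["mtx"]);d=np.array([(uv[0]-K[0,2])/K[0,0],(uv[1]-K[1,2])/K[1,1]])
    s=d.copy()
    for _ in range(20): s=d/(1+p["k1"]*(s@s))
    return s
def pt(p,uv,depth):
    s=ray(p,uv);T=np.array(p["world_from_camera"]);return (T@np.array([s[0]*depth,-s[1]*depth,-depth,1]))[:3]
def atz(p,uv,z):
    T=np.array(p["world_from_camera"]);s=ray(p,uv);d=T[:3,:3]@np.array([s[0],-s[1],-1]);return T[:3,3]+d*(z-T[2,3])/d[2]
def proj(p,X):
    T=np.linalg.inv(np.array(p["world_from_camera"]));c=T@np.r_[X,1];s=np.array([c[0],-c[1]])/-c[2];s=s*(1+p["k1"]*(s@s));K=np.array(p["mtx"]);return np.array([K[0,0]*s[0]+K[0,2],K[1,1]*s[1]+K[1,2]])
def dep(p,uv):
    u,v=int(round(uv[0])),int(round(uv[1]));w=p["z_map"][max(v-1,0):v+2,max(u-1,0):u+2];w=w[w>0];return np.median(w) if w.size else 0
def save(p,n): cv2.imwrite("pics/"+n,p["img"][:,:,::-1])
E
cat > a.py <<'E'
from h import *
print(grip_point_offset,{k:np.round(v,3) for k,v in read_state().items()})
np.set_printoptions(precision=1,suppress=True)
for n in("top","side"):
    p=get_image(n);save(p,n+"1.png");print(n,np.array(p["world_from_camera"])[:3,3])
    for t in "keybox hood_edge stud_base nut_axis wing_tip extender_a flask visor_clip cedar fob token_cup".split():
        for r in place_of(p,t)[:3]:
            print(t,round(r["conf"],2),np.array(r["at"]),pt(p,r["at"],dep(p,r["at"])))
E
python3 a.py
```

```text
154.70000000000002 {'clock': np.float64(0.0), 'joints': array([ 1.501e+00,  3.860e-01,  7.000e-03, -1.000e-03, -1.194e+00,
       -2.590e-01]), 'joint_vel': array([ 0.   ,  0.002, -0.001, -0.001, -0.   ,  0.001]), 'joint_efforts': array([-0.0000e+00, -3.9229e+01,  1.8840e+01,  4.1860e+00, -5.0000e-03,
       -0.0000e+00]), 'position': array([201.719, 591.321, 403.613]), 'ee_rot': array([ 0.986, -0.164, -0.   ,  0.001]), 'contact_force': array([ 0.138, -0.839,  0.399]), 'wrist_torque': array([ 0.03 , -0.003, -0.007]), 'grasp_force': np.float64(0.0), 'gripper_width': np.float64(85.633)}
top [ 440.5   70.8 1022.2]
keybox 0.96 [261.6 302.9] [347.8 133.4  90. ]
keybox 0.72 [154.6 274.4] [411.5 382.8  87.4]
keybox 0.69 [282.8 204.1] [580.6  86.1  61.9]
hood_edge 0.84 [271.9 314.7] [318.2 110.8  61.9]
hood_edge 0.72 [144.  285.8] [386.7 399.1 106.4]
hood_edge 0.59 [291.  206.3] [570.4  66.3  95.8]
stud_base 0.87 [273.9 299.7] [354.6 105.5  84.2]
stud_base 0.78 [291.5 196.8] [593.6  65.1  92.9]
stud_base 0.61 [153.2 278. ] [403.3 384.9  89.5]
nut_axis 0.71 [156.  278.2] [402.8 379.   87.7]
n
[... 1029 characters left out ...]
9 [325.5 372. ] [402.1 389.6  80.5]
stud_base 0.6 [374.8 246.5] [349.4 110.7  73.2]
nut_axis 0.96 [323.6 366.5] [406.6 384.3  87.7]
nut_axis 0.53 [376.6 241.4] [348.  108.6  87.6]
nut_axis 0.48 [262.5 201.9] [593.3  59.9  92.8]
wing_tip 0.92 [307.9 388.1] [425.8 415.4  64. ]
wing_tip 0.72 [377.8 259.8] [340.8 146.2  79. ]
extender_a 0.45 [270.1 302.3] [535.1 238.7   0.1]
extender_a 0.39 [227.4 237.6] [644.7 150.8  69.9]
flask 0.78 [204.4 303. ] [654.7 282.3  25.8]
flask 0.41 [264.7 212.2] [587.8  66.3  68.3]
visor_clip 0.62 [329.9 197.5] [464.2 -65.2   4.6]
cedar 0.57 [281.2 186.3] [581.4 -59.6  22.3]
fob 0.83 [204.7 241.2] [708.5 129.8  13.2]
token_cup 0.89 [234.9 195. ] [680.5  -8.1  22.9]
```

View pics/top1.png

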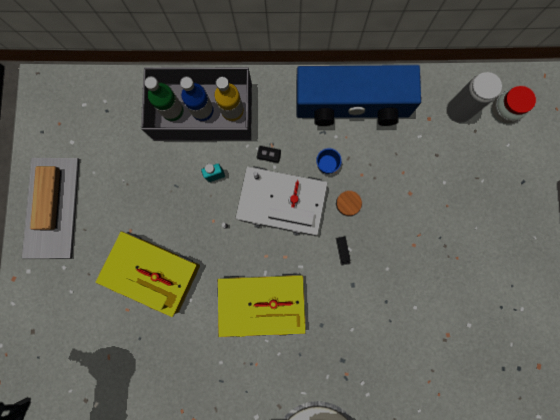

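View pics/side1.png

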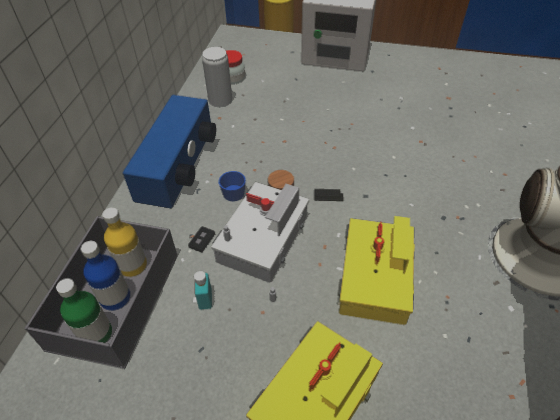

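The nickel box is at about top (282,202), with its hood on the robot side. The nut is at (295,197), with its wings roughly along world x. Two yellow boxes are look-alikes. Extender_a stands on the lid at (256,176). I'll measure the box and the nut next.

```bash
cat > m.py <<'E'
from h import *
np.set_printoptions(precision=1,suppress=True)
def cloud(p):
    H,W=p["z_map"].shape;u,v=np.meshgrid(np.arange(W),np.arange(H));K=np.array(p["mtx"])
    d=np.stack([(u-K[0,2])/K[0,0],(v-K[1,2])/K[1,1]],-1);s=d.copy()
    for _ in range(20): s=d/(1+p["k1"]*(s**2).sum(-1,keepdims=True))
    z=p["z_map"];c=np.stack([s[...,0]*z,-s[...,1]*z,-z],-1);T=np.array(p["world_from_camera"]);return c@T[:3,:3].T+T[:3,3]
def redpts(p,c=(600,60),r=70):
    X=cloud(p);i=p["img"].astype(int);m=(i[...,0]>110)&(i[...,1]<70)&(i[...,2]<70)&(p["z_map"]>0)&(np.hypot(X[...,0]-c[0],X[...,1]-c[1])<r)&(X[...,2]>50)
    return X[m],m
if __name__=="__main__":
  for n in("top","side"):
    p=get_image(n);X=cloud(p)
    m=(abs(X[...,2]-60.5)<3)&(abs(X[...,0]-585)<140)&(abs(X[...,1]-90)<140)
    i=p["img"].astype(int);m&=(i.max(-1)-i.min(-1)<50)
    k,l,st,_=cv2.connectedComponentsWithStats(m.astype(np.uint8));j=1+st[1:,4].argmax()
    q=X[l==j];print(n,"lid z",np.median(q[:,2]),"rect",cv2.minAreaRect(q[:,:2].astype(np.float32)),cv2.boxPoints(cv2.minAreaRect(q[:,:2].astype(np.float32))).ravel())
    R,mm=redpts(p);print(len(R),R[np.argsort(R[:,0])])
    im=p["img"];v,u=np.nonzero(mm);cv,cu=int(v.mean()),int(u.mean())
    c=im[cv-35:cv+35,cu-55:cu+45];cv2.imwrite(f"pics/{n}2.png",cv2.resize(c,None,fx=7,fy=7,interpolation=2)[:,:,::-1])
E
python3 m.py
```

```text
top lid z 60.85154147686728 rect ((591.694091796875, 89.9645004272461), (203.7635040283203, 137.27635192871094), 78.84168243408203) [504.6   3.3 639.3 -23.3 678.8 176.6 544.1 203.2]
80 [[570.4  63.9 101. ]
 [571.3  61.5  94.6]
 [573.3  63.9  97.4]
 [575.9  59.2  95.8]
 [578.   61.6  97.9]
 [580.   61.6 100.3]
 [581.4  59.1  91. ]
 [582.9  63.9  96.6]
 [582.9  59.2  96.5]
 [583.3  56.8  94.3]
 [583.4  54.4  93.4]
 [583.6  61.5  92. ]
 [585.4  59.2  96.2]
 [585.5  52.1  95.6]
 [585.7  66.3  93.9]
 [586.   56.8  92.5]
 [586.   54.4  92.3]
 [586.1  63.9  91.3]
 [586.3  61.5  90.5]
 [587.7  61.6  96.7]
 [588.1  54.4  94.4]
 [588.1  63.9  93.9]
 [588.2  52.1  93.2]
 [588.3  68.6  92.9]
 [588.4  56.8  92. ]
 [588.5  59.1  91.8]
 [588.6  66.2  91. ]
 [590.2  59.2  95.7]
 [590.3  63.9  95.2]
 [590.5  56.8  94. ]
 [590.5  61.5  93.9]
 [590.6  52.1  93.6]
 [590.6  66.3  93.5]
 [590.6  68.6  93.2]
 [591.2  54.4  90. ]
 [592.7  59.2  95.4]
 [593.   66.3  93.5]
 [593.   52.1  93.4]
 [593.   61.5  93.2]
 [593.2  54.4  92. ]
 [593.4  63.9  91.2]
 [593.5  56.7  90.6]
 [595.   59.2  95.8]
 [595.   63.
[... 1718 characters left out ...]
 93.7]
 [592.7  49.8  91.3]
 [593.   56.9  92.5]
 [593.2  64.1  93.9]
 [593.6  54.5  92.9]
 [594.1  60.8  93.3]
 [594.6  50.7  91.7]
 [595.1  57.3  92.3]
 [595.3  56.1  94.1]
 [596.1  61.4  93.4]
 [596.9  58.4  93.1]
 [597.8  55.1  92.5]
 [599.8  54.9  98.1]
 [604.1  55.6  94.7]
 [604.2  54.9  97.1]
 [604.4  54.   99.2]
 [606.3  55.3  97. ]
 [607.4  51.4  95.8]
 [608.9  54.   95. ]
 [611.4  52.8  96.3]
 [611.8  52.   92.2]
 [614.   51.   96.9]
 [614.4  50.4  93. ]
 [615.5  53.8  96.4]
 [617.4  54.7  96.8]
 [618.4  51.3  96.2]
 [620.5  51.7  96.1]
 [620.9  49.9  97.3]
 [622.5  52.4  96.3]
 [624.5  52.5  99.1]
 [625.1  51.3  94.7]
 [625.9  47.8  97. ]
 [627.3  50.1  99.1]
 [628.1  48.6  94.3]]
```

```bash
cat > plan.py <<'E'
from h import *
S=np.array([590.3,58.3]);YAW=-11.2;R0=32
def pose(phi,d,tip,r=R0):
    "phi: wing angle in box deg, d: finger centre to wing mid-plane (ccw side)"
    a=np.radians(phi+YAW);xy=S+r*np.array([np.cos(a),np.sin(a)])+d*np.array([-np.sin(a),np.cos(a)])
    return (*xy,tip+173,phi+YAW-90)
def now():
    s=read_state();x,y,z,w=s["ee_rot"];al=np.degrees(np.arctan2(2*(x*y+z*w),1-2*(y*y+z*z)))
    return s,np.array(s["position"]),al
def plan(wp):
    s,P,al=now();a=np.radians(al);out=[]
    for x,y,z,t in wp:
        D=np.array([x,y,z])-P
        out.append([round((D[0]*np.cos(a)+D[1]*np.sin(a))/1e3,3),round((D[0]*np.sin(a)-D[1]*np.cos(a))/1e3,3),round(-D[2]/1e3,3),round((al-t+180)%360-180)])
    print("clock",s["clock"],"at",np.round(P),"al",round(al,1),"w",round(s["gripper_width"],1))
    print("slide",[o[:3] for o in out]);print("roll",[o[3] for o in out])
E
python3 -c "
from plan import *
plan([pose(1.5,24,140)])"
```

```text
clock 1.3 at [202. 592. 405.] al -18.8 w 85.4
slide [[np.float64(0.568), np.float64(0.35), np.float64(0.092)]]
roll [81]
```

{"name": "carry_out", "arguments": {"slide": [[0.05,0.03,0],[0.1,0.062,0],[0.15,0.092,0],[0.2,0.123,0],[0.25,0.154,0],[0.3,0.185,0],[0.35,0.216,0],[0.4,0.246,0]], "roll": [10,20,30,40,50,60,70,80], "claw": [0.04,0,0,0,0,0,0,0]}}

```text
clock: 2.3
position: [501.9, 227.9, 405.1]
ee_rot: [-0.648, 0.761, -0.0, 0.0]
contact_force: [1.7, 0.5, 0.0]
gripper_width: 0.0
grasp_force: 0.0
```

```bash
python3 -c "
from plan import *
plan([pose(1.5,24,140),pose(1.5,24,78)])"
```

```text
clock 2.3 at [502. 228. 405.] al -99.2 w 0.0
slide [[np.float64(0.13), np.float64(-0.147), np.float64(0.092)], [np.float64(0.13), np.float64(-0.147), np.float64(0.154)]]
roll [1, 1]
```

{"name": "carry_out", "arguments": {"slide": [[0.035,-0.04,0.02],[0.07,-0.08,0.045],[0.1,-0.115,0.07],[0.13,-0.147,0.092],[0.13,-0.147,0.092],[0.13,-0.147,0.092]], "roll": [0,0,1,1,1,1], "claw": [0,0,0,0,0,0]}}

```text
clock: 3.05
position: [626.2, 78.6, 312.9]
ee_rot: [-0.644, 0.765, -0.0, 0.0]
contact_force: [0.2, -0.6, 0.2]
gripper_width: -0.3
grasp_force: 0.0
```

```bash
python3 -c "
from plan import *
plan([pose(1.5,24,78)])
p=get_image('side');q=get_image('top')
a=p['img'][130:300,180:340];cv2.imwrite('pics/s3.png',cv2.resize(a,None,fx=3.5,fy=3.5)[:,:,::-1])
from m import cloud
X=cloud(p);m=(np.hypot(X[...,0]-626,X[...,1]-76)<30)&(X[...,2]>115);print(np.percentile(X[m],[1,5,50,95],axis=0))
"
```

```text
clock 3.05 at [626.  79. 313.] al -99.8 w -0.3
slide [[np.float64(0.002), np.float64(-0.0), np.float64(0.062)]]
roll [0]
[[598.5  56.4 146.6]
 [602.   61.6 154.8]
 [623.2  86.  496.9]
 [647.7 101.5 500. ]]
```

View pics/s3.png

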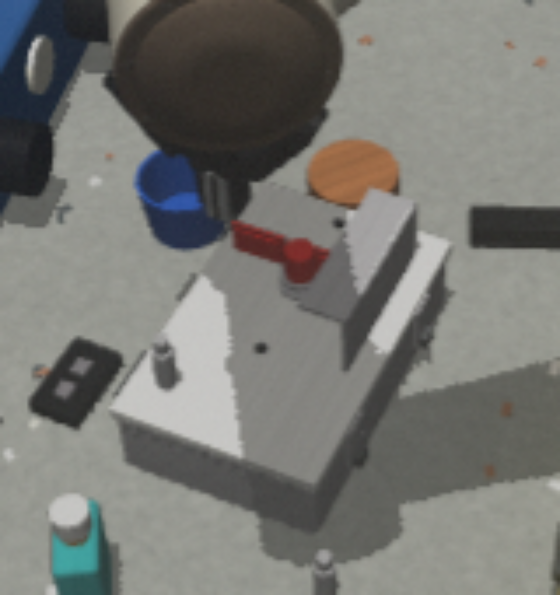

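The fingers are closed with their tips at about z=140, just outside the red wing (crop 217,200 against the wing at 260,240). That matches the plan, so I'll descend.

{"name": "carry_out", "arguments": {"slide": [[0.002,0,0.03],[0.002,0,0.062],[0.002,0,0.062],[0.002,0,0.062]], "roll": [0,0,0,0], "claw": [0,0,0,0]}}

```text
clock: 3.65
position: [626.3, 77.4, 252.6]
ee_rot: [-0.645, 0.765, -0.001, 0.001]
contact_force: [1.1, 0.7, 0.5]
gripper_width: 0.3
grasp_force: 0.0
```

```bash
python3 -c "
from plan import *
plan([pose(1.5,18,78)]+[pose(1.5-k,15,78) for k in(5,15,25,35,45,55,65)])"
```

```text
clock 3.65 at [626.  77. 253.] al -99.7 w 0.3
slide [[np.float64(0.007), np.float64(0.0), np.float64(0.002)], [np.float64(0.013), np.float64(-0.001), np.float64(0.002)], [np.float64(0.019), np.float64(-0.003), np.float64(0.002)], [np.float64(0.025), np.float64(-0.003), np.float64(0.002)], [np.float64(0.031), np.float64(-0.003), np.float64(0.002)], [np.float64(0.037), np.float64(-0.001), np.float64(0.002)], [np.float64(0.043), np.float64(0.002), np.float64(0.002)], [np.float64(0.048), np.float64(0.005), np.float64(0.002)]]
roll [0, 5, 15, 25, 35, 45, 55, 65]
```

{"name": "carry_out", "arguments": {"slide": [[0.007,0,0.002],[0.013,-0.001,0.002],[0.019,-0.003,0.002],[0.025,-0.003,0.002],[0.031,-0.003,0.002],[0.037,-0.001,0.002],[0.043,0.002,0.002],[0.048,0.005,0.002]], "roll": [0,5,15,25,35,45,55,65], "claw": [0,0,0,0,0,0,0,0]}}

```text
clock: 4.65
position: [613.2, 29.7, 250.0]
ee_rot: [-0.129, 0.992, 0.0, 0.002]
contact_force: [1.2, 0.4, -1.4]
gripper_width: 0.2
grasp_force: 0.7
```

```bash
python3 -c "
from plan import *
plan([pose(-f,15,78) for f in(70,77,84,90,95,95)])
p=get_image('side')
a=p['img'][160:260,210:330];cv2.imwrite('pics/s4.png',cv2.resize(a,None,fx=5,fy=5)[:,:,::-1])
"
```

```text
clock 4.65 at [613.  30. 250.] al -165.2 w 0.2
slide [[np.float64(0.003), np.float64(0.0), np.float64(-0.001)], [np.float64(0.007), np.float64(-0.001), np.float64(-0.001)], [np.float64(0.012), np.float64(-0.002), np.float64(-0.001)], [np.float64(0.015), np.float64(-0.002), np.float64(-0.001)], [np.float64(0.018), np.float64(-0.002), np.float64(-0.001)], [np.float64(0.018), np.float64(-0.002), np.float64(-0.001)]]
roll [6, 13, 20, 26, 31, 31]
```

View pics/s4.png

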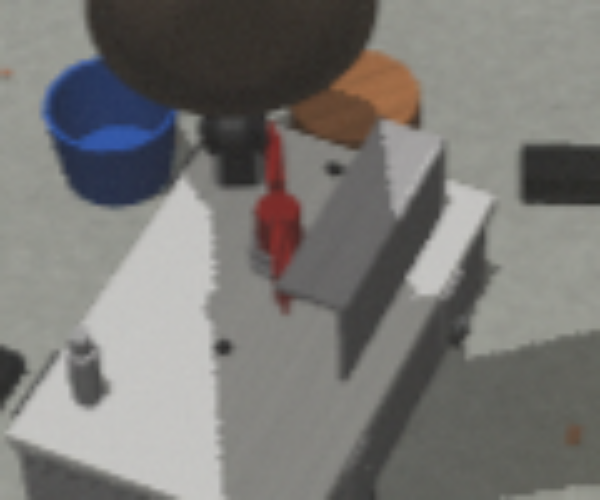

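The nut has turned. The wing has swung to about (275,160) in the crop and the finger at (238,160) is pushing it; the hub is at (278,215). I'll continue the stroke.

{"name": "carry_out", "arguments": {"slide": [[0.003,0,-0.001],[0.007,-0.001,-0.001],[0.012,-0.002,-0.001],[0.015,-0.002,-0.001],[0.018,-0.002,-0.001],[0.018,-0.002,-0.001]], "roll": [6,13,20,26,31,31], "claw": [0,0,0,0,0,0]}}

```text
clock: 5.45
position: [596.1, 23.2, 250.7]
ee_rot: [0.136, 0.991, 0.0, 0.001]
contact_force: [0.3, -0.6, 0.2]
gripper_width: 0.2
grasp_force: 0.4
```

```bash
python3 -c "
from plan import *
plan([pose(-f,15,78) for f in(103,110,116,120,120)]+[pose(-118,25,78)]*1)
"
```

```text
clock 5.45 at [596.  23. 251.] al 164.3 w 0.2
slide [[np.float64(0.005), np.float64(-0.002), np.float64(-0.0)], [np.float64(0.009), np.float64(-0.003), np.float64(-0.0)], [np.float64(0.013), np.float64(-0.003), np.float64(-0.0)], [np.float64(0.015), np.float64(-0.003), np.float64(-0.0)], [np.float64(0.015), np.float64(-0.003), np.float64(-0.0)], [np.float64(0.005), np.float64(-0.007), np.float64(-0.0)]]
roll [9, 16, 22, 26, 26, 24]
```

{"name": "carry_out", "arguments": {"slide": [[0.005,-0.002,0],[0.009,-0.003,0],[0.013,-0.003,0],[0.015,-0.003,0],[0.015,-0.003,0],[0.004,-0.007,0]], "roll": [9,16,22,26,26,24], "claw": [0,0,0,0,0,0]}}

```text
clock: 6.2
position: [589.9, 18.0, 250.1]
ee_rot: [0.338, 0.941, 0.0, -0.0]
contact_force: [0.4, 0.2, -0.0]
gripper_width: 0.0
grasp_force: 0.0
```

```bash
python3 -c "
from plan import *
plan([pose(-118,30,110),pose(-100,30,125)]+[pose(f,30,130,38) for f in (0,62)])
from m import redpts
p=get_image('side');R,m=redpts(p);print(np.round(R[R[:,2]>70][np.argsort(R[R[:,2]>70][:,1])][[0,1,2,3,4,-5,-4,-3,-2,-1]]))
a=p['img'][160:260,210:330];cv2.imwrite('pics/s5.png',cv2.resize(a,None,fx=5,fy=5)[:,:,::-1])
"
```

```text
clock 6.2 at [590.  18. 250.] al 140.4 w 0.0
slide [[np.float64(-0.005), np.float64(-0.001), np.float64(-0.033)], [np.float64(-0.013), np.float64(0.01), np.float64(-0.048)], [np.float64(0.006), np.float64(0.076), np.float64(-0.053)], [np.float64(0.056), np.float64(0.069), np.float64(-0.053)]]
roll [0, -18, -118, 180]
[[569.  30.  95.]
 [566.  32.  97.]
 [626.  35. 409.]
 [626.  35. 407.]
 [567.  37.  96.]
 [609.  85.  94.]
 [614.  85.  93.]
 [611.  87.  95.]
 [615.  87.  98.]
 [617.  88.  95.]]
```

View pics/s5.png

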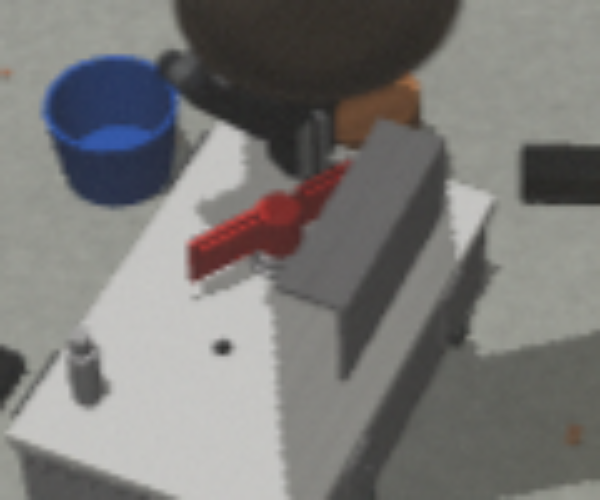

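B wing is now at about 59° in the box frame, with its tip at (190,255) in the crop. I'll lift, unwind and come in behind it.

```bash
python3 -c "
from plan import *
plan([pose(59,22,128,34)])
"
```

```text
clock 6.25 at [591.  17. 250.] al 140.4 w 0.0
slide [[np.float64(0.047), np.float64(0.066), np.float64(-0.051)]]
roll [-177]
```

{"name": "carry_out", "arguments": {"slide": [[-0.004,0,-0.03],[-0.004,0.005,-0.052],[0,0.02,-0.052],[0.01,0.03,-0.052],[0.02,0.04,-0.052],[0.03,0.05,-0.052],[0.04,0.06,-0.052],[0.047,0.066,-0.052]], "roll": [0,-10,-20,-30,-40,-50,-60,-70], "claw": [0,0,0,0,0,0,0,0]}}

```text
clock: 7.25
position: [596.1, 99.3, 301.7]
ee_rot: [-0.264, 0.965, 0.0, -0.0]
contact_force: [0.4, 0.1, 0.1]
gripper_width: -0.3
grasp_force: 0.0
```

{"name": "carry_out", "arguments": {"slide": [[0,0,0],[0,0,0],[0,0,0],[0,0,0],[0,0,0],[0,0,0],[0,0,0],[0,0,0]], "roll": [-10,-20,-30,-40,-50,-60,-70,-80], "claw": [0,0,0,0,0,0,0,0]}}

```text
clock: 8.25
position: [596.2, 98.7, 301.7]
ee_rot: [0.822, -0.569, -0.0, -0.0]
contact_force: [0.3, -1.0, 0.1]
gripper_width: 0.2
grasp_force: 0.0
```

{"name": "carry_out", "arguments": {"slide": [[0,0,0],[0,0,0],[0,0,0],[0,0,0]], "roll": [-10,-20,-27,-27], "claw": [0,0,0,0]}}

```text
clock: 8.75
position: [596.2, 98.7, 301.8]
ee_rot: [0.931, -0.365, -0.0, -0.0]
contact_force: [0.4, 1.0, 0.4]
gripper_width: 0.1
grasp_force: 0.0
```

```bash
python3 -c "
from plan import *
plan([pose(59,22,128,34),pose(59,22,78,34)])
"
```

```text
clock 8.75 at [596.  99. 302.] al -42.8 w 0.1
slide [[np.float64(0.001), np.float64(-0.0), np.float64(0.001)], [np.float64(0.001), np.float64(-0.0), np.float64(0.051)]]
roll [-1, -1]
```

{"name": "carry_out", "arguments": {"slide": [[0.001,0,0.025],[0.001,0,0.05],[0.001,0,0.052],[0.001,0,0.052]], "roll": [-1,-1,-1,-1], "claw": [0,0,0,0]}}

```text
clock: 9.25
position: [597.4, 98.1, 250.4]
ee_rot: [0.934, -0.357, 0.0, -0.0]
contact_force: [0.0, 0.4, -0.2]
gripper_width: 0.2
grasp_force: 0.0
```

```bash
python3 -c "
from plan import *
plan([pose(59,17,77)]+[pose(f,15,77) for f in(54,44,34,24,14,4,-6)])
"
```

```text
clock 9.25 at [597.  98. 250.] al -41.8 w 0.2
slide [[np.float64(0.004), np.float64(0.002), np.float64(0.0)], [np.float64(0.009), np.float64(0.001), np.float64(0.0)], [np.float64(0.015), np.float64(-0.0), np.float64(0.0)], [np.float64(0.021), np.float64(-0.001), np.float64(0.0)], [np.float64(0.028), np.float64(-0.0), np.float64(0.0)], [np.float64(0.033), np.float64(0.001), np.float64(0.0)], [np.float64(0.039), np.float64(0.004), np.float64(0.0)], [np.float64(0.044), np.float64(0.007), np.float64(0.0)]]
roll [0, 5, 15, 25, 35, 45, 55, 65]
```

{"name": "carry_out", "arguments": {"slide": [[0.004,0.002,0],[0.009,0.001,0],[0.015,0,0],[0.021,-0.001,0],[0.028,0,0],[0.033,0.001,0],[0.039,0.004,0],[0.044,0.007,0]], "roll": [0,5,15,25,35,45,55,65], "claw": [0,0,0,0,0,0,0,0]}}

```text
clock: 10.25
position: [625.7, 63.3, 250.7]
ee_rot: [-0.594, 0.805, -0.0, 0.001]
contact_force: [0.3, 0.5, -1.5]
gripper_width: -0.0
grasp_force: 0.7
```

```bash
python3 -c "
from plan import *
plan([pose(-f,15,77) for f in(13,23,33,43,53,63,73,82)])
"
```

```text
clock 10.25 at [626.  63. 251.] al -107.2 w -0.0
slide [[np.float64(0.004), np.float64(-0.001), np.float64(0.001)], [np.float64(0.01), np.float64(-0.003), np.float64(0.001)], [np.float64(0.016), np.float64(-0.003), np.float64(0.001)], [np.float64(0.023), np.float64(-0.002), np.float64(0.001)], [np.float64(0.028), np.float64(-0.0), np.float64(0.001)], [np.float64(0.034), np.float64(0.002), np.float64(0.001)], [np.float64(0.039), np.float64(0.006), np.float64(0.001)], [np.float64(0.043), np.float64(0.01), np.float64(0.001)]]
roll [7, 17, 27, 37, 47, 57, 67, 76]
```

{"name": "carry_out", "arguments": {"slide": [[0.004,-0.001,0.001],[0.01,-0.003,0.001],[0.016,-0.003,0.001],[0.023,-0.002,0.001],[0.028,0,0.001],[0.034,0.002,0.001],[0.039,0.006,0.001],[0.043,0.01,0.001]], "roll": [7,17,27,37,47,57,67,76], "claw": [0,0,0,0,0,0,0,0]}}

```text
clock: 11.25
position: [603.8, 24.7, 250.0]
ee_rot: [0.028, 1.0, 0.0, 0.002]
contact_force: [1.1, -0.6, -1.1]
gripper_width: -0.0
grasp_force: 0.7
```

```bash
python3 -c "
from plan import *
plan([pose(-f,15,77) for f in(86,90,94,94)])
"
```

```text
clock 11.25 at [604.  25. 250.] al 176.8 w -0.0
slide [[np.float64(0.003), np.float64(-0.0), np.float64(0.0)], [np.float64(0.005), np.float64(-0.001), np.float64(0.0)], [np.float64(0.007), np.float64(-0.002), np.float64(0.0)], [np.float64(0.007), np.float64(-0.002), np.float64(0.0)]]
roll [4, 8, 12, 12]
```

{"name": "carry_out", "arguments": {"slide": [[0.003,0,0],[0.005,-0.001,0],[0.007,-0.002,0],[0.007,-0.002,0]], "roll": [4,8,12,12], "claw": [0,0,0,0]}}

```text
clock: 11.75
position: [596.6, 23.3, 250.0]
ee_rot: [0.129, 0.992, 0.001, 0.001]
contact_force: [0.6, -0.2, -0.0]
gripper_width: -0.3
grasp_force: 0.6
```

```bash
python3 -c "
from plan import *
plan([pose(-f,15,77) for f in(98,105,112,118,120,120)]+[pose(-118,25,77)]*1)
from m import redpts
p=get_image('side');R,m=redpts(p);R=R[(R[:,2]>70)&(R[:,2]<110)];print(np.round(R[np.argsort(R[:,1])][[0,1,2,3,4,-5,-4,-3,-2,-1]]))
h=R[np.hypot(*(R[:,:2]-S).T)<6];print(np.median(h[:,2]))
a=p['img'][160:260,210:330];cv2.imwrite('pics/s6.png',cv2.resize(a,None,fx=5,fy=5)[:,:,::-1])
"
```

```text
clock 11.75 at [597.  23. 250.] al 165.2 w -0.3
slide [[np.float64(0.003), np.float64(-0.001), np.float64(-0.0)], [np.float64(0.007), np.float64(-0.002), np.float64(-0.0)], [np.float64(0.011), np.float64(-0.003), np.float64(-0.0)], [np.float64(0.015), np.float64(-0.003), np.float64(-0.0)], [np.float64(0.016), np.float64(-0.003), np.float64(-0.0)], [np.float64(0.016), np.float64(-0.003), np.float64(-0.0)], [np.float64(0.005), np.float64(-0.007), np.float64(-0.0)]]
roll [4, 11, 18, 24, 26, 26, 24]
[[579.  14.  94.]
 [581.  16.  93.]
 [580.  22.  97.]
 [582.  23.  94.]
 [582.  28.  96.]
 [595.  91.  88.]
 [599.  94.  91.]
 [596.  94.  95.]
 [596.  95.  92.]
 [598.  95.  95.]]
89.2705886437193
```

View pics/s6.png

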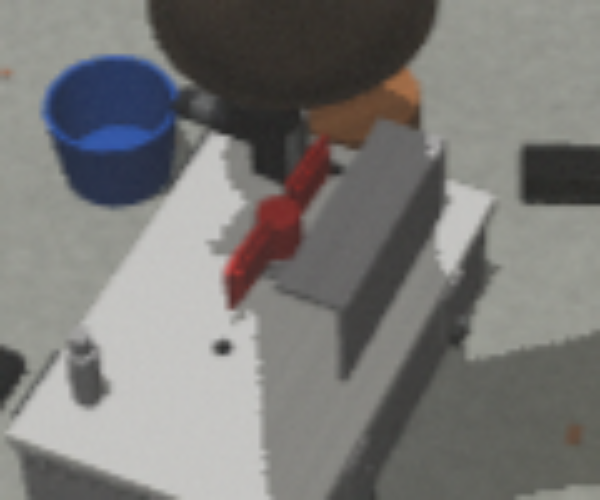

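The nut is near alignment, with its wing at about 78° in world, but there is almost no reaction force and the hub still looks about 1.7 mm high. I'll push a little further and check the force.

{"name": "carry_out", "arguments": {"slide": [[0.003,-0.001,0],[0.006,-0.002,0],[0.006,-0.002,0]], "roll": [4,9,9], "claw": [0,0,0]}}

```text
clock: 12.18
position: [590.2, 23.0, 249.5]
ee_rot: [0.206, 0.979, 0.0, 0.001]
contact_force: [1.7, -1.0, 1.0]
gripper_width: -0.1
grasp_force: 0.8
```

```bash
python3 -c "
from plan import *
plan([pose(-f,15,77) for f in(110,116,120,120)]+[pose(-118,25,77)]*1)
"
```

```text
clock 12.175 at [590.  23. 250.] al 156.3 w -0.1
slide [[np.float64(0.003), np.float64(-0.001), np.float64(-0.0)], [np.float64(0.007), np.float64(-0.002), np.float64(-0.0)], [np.float64(0.009), np.float64(-0.003), np.float64(-0.0)], [np.float64(0.009), np.float64(-0.003), np.float64(-0.0)], [np.float64(-0.001), np.float64(-0.005), np.float64(-0.0)]]
roll [7, 13, 17, 17, 15]
```

No stop here, so one more half turn remains. I'll complete the stroke and back off.

{"name": "carry_out", "arguments": {"slide": [[0.003,-0.001,0],[0.007,-0.002,0],[0.009,-0.003,0],[0.009,-0.003,0],[-0.001,-0.005,0],[-0.005,-0.005,-0.03],[-0.005,-0.005,-0.052],[-0.005,-0.005,-0.052]], "roll": [7,13,17,17,15,15,15,15], "claw": [0,0,0,0,0,0,0,0]}}

```text
clock: 13.18
position: [592.5, 16.5, 302.2]
ee_rot: [0.332, 0.943, 0.001, 0.001]
contact_force: [0.2, 1.1, -1.5]
gripper_width: -0.1
grasp_force: 0.0
```

```bash
python3 -c "
from plan import *
plan([pose(59,22,128,34)])
from m import redpts
p=get_image('side');R,m=redpts(p);R=R[(R[:,2]>70)&(R[:,2]<110)];print(np.round(R[np.argsort(R[:,1])][[0,1,2,3,4,-5,-4,-3,-2,-1]]))
h=R[np.hypot(*(R[:,:2]-S).T)<6];print(np.median(h[:,2]))
"
```

```text
clock 13.175 at [592.  16. 302.] al 141.3 w -0.1
slide [[np.float64(0.048), np.float64(0.067), np.float64(0.001)]]
roll [-177]
[[567.  29.  95.]
 [572.  36.  94.]
 [569.  38.  94.]
 [571.  41.  93.]
 [573.  41.  93.]
 [612.  86.  75.]
 [617.  87.  72.]
 [611.  87.  92.]
 [613.  87.  92.]
 [617.  88.  93.]]
89.9775374401728
```

The wing is at about 59° again. I'll repeat the return.

{"name": "carry_out", "arguments": {"slide": [[0,0.01,0],[0.01,0.02,0],[0.02,0.03,0],[0.03,0.04,0],[0.04,0.05,0],[0.048,0.06,0],[0.048,0.067,0],[0.048,0.067,0]], "roll": [-10,-20,-30,-40,-50,-60,-70,-80], "claw": [0,0,0,0,0,0,0,0]}}

```text
clock: 14.22
position: [596.5, 99.1, 298.9]
ee_rot: [-0.355, 0.935, 0.0, -0.002]
contact_force: [0.7, 0.7, 0.7]
gripper_width: 0.1
grasp_force: 0.0
```

{"name": "carry_out", "arguments": {"slide": [[0,0,0],[0,0,0],[0,0,0],[0,0,0],[0,0,0],[0,0,0],[0,0,0],[0,0,0]], "roll": [-10,-20,-30,-40,-50,-60,-70,-80], "claw": [0,0,0,0,0,0,0,0]}}

```text
clock: 15.22
position: [596.3, 98.6, 298.9]
ee_rot: [0.873, -0.488, -0.001, 0.001]
contact_force: [0.8, -0.2, -0.8]
gripper_width: 0.1
grasp_force: 0.0
```

{"name": "carry_out", "arguments": {"slide": [[0,0,0],[0,0,0],[0,0,0.025],[0,0,0.05],[0,0,0.053],[0,0,0.053]], "roll": [-10,-17,-17,-17,-17,-17], "claw": [0,0,0,0,0,0]}}

```text
clock: 15.98
position: [597.0, 98.8, 247.4]
ee_rot: [0.934, -0.357, -0.0, 0.0]
contact_force: [1.0, -0.2, -0.6]
gripper_width: 0.0
grasp_force: 0.0
```

```bash
python3 -c "
from plan import *
plan([pose(59,17,76)]+[pose(f,15,76) for f in(54,44,34,24,14,4,-6)])
"
```

```text
clock 15.975 at [597.  99. 247.] al -41.8 w 0.0
slide [[np.float64(0.005), np.float64(0.002), np.float64(-0.002)], [np.float64(0.01), np.float64(0.001), np.float64(-0.002)], [np.float64(0.016), np.float64(-0.0), np.float64(-0.002)], [np.float64(0.022), np.float64(-0.001), np.float64(-0.002)], [np.float64(0.028), np.float64(-0.0), np.float64(-0.002)], [np.float64(0.034), np.float64(0.001), np.float64(-0.002)], [np.float64(0.04), np.float64(0.004), np.float64(-0.002)], [np.float64(0.045), np.float64(0.008), np.float64(-0.002)]]
roll [0, 5, 15, 25, 35, 45, 55, 65]
```

{"name": "carry_out", "arguments": {"slide": [[0.005,0.002,-0.002],[0.01,0.001,-0.002],[0.016,0,-0.002],[0.022,-0.001,-0.002],[0.028,0,-0.002],[0.034,0.001,-0.002],[0.04,0.004,-0.002],[0.045,0.008,-0.002]], "roll": [0,5,15,25,35,45,55,65], "claw": [0,0,0,0,0,0,0,0]}}

```text
clock: 16.98
position: [625.8, 62.7, 251.0]
ee_rot: [-0.594, 0.805, -0.0, 0.002]
contact_force: [1.8, 1.2, -1.9]
gripper_width: -0.3
grasp_force: 0.7
```

```bash
python3 -c "
from plan import *
plan([pose(-f,15,76) for f in(13,23,33,43,53,63,73,82)])
"
```

```text
clock 16.975 at [626.  63. 251.] al -107.2 w -0.3
slide [[np.float64(0.004), np.float64(-0.001), np.float64(0.002)], [np.float64(0.01), np.float64(-0.002), np.float64(0.002)], [np.float64(0.016), np.float64(-0.003), np.float64(0.002)], [np.float64(0.022), np.float64(-0.002), np.float64(0.002)], [np.float64(0.028), np.float64(-0.0), np.float64(0.002)], [np.float64(0.033), np.float64(0.003), np.float64(0.002)], [np.float64(0.038), np.float64(0.006), np.float64(0.002)], [np.float64(0.042), np.float64(0.01), np.float64(0.002)]]
roll [7, 17, 27, 37, 47, 57, 67, 76]
```

{"name": "carry_out", "arguments": {"slide": [[0.004,-0.001,0.002],[0.01,-0.002,0.002],[0.016,-0.003,0.002],[0.022,-0.002,0.002],[0.028,0,0.002],[0.033,0.003,0.002],[0.038,0.006,0.002],[0.042,0.01,0.002]], "roll": [7,17,27,37,47,57,67,76], "claw": [0,0,0,0,0,0,0,0]}}

```text
clock: 17.98
position: [604.1, 25.1, 249.2]
ee_rot: [0.027, 1.0, 0.0, 0.002]
contact_force: [1.8, -0.1, -0.8]
gripper_width: -0.1
grasp_force: 0.8
```

```bash
python3 -c "
from plan import *
plan([pose(-f,15,76) for f in(84,87,90,93,93)])
"
```

```text
clock 17.975 at [604.  25. 249.] al 176.9 w -0.1
slide [[np.float64(0.002), np.float64(-0.0), np.float64(0.0)], [np.float64(0.003), np.float64(-0.001), np.float64(0.0)], [np.float64(0.005), np.float64(-0.001), np.float64(0.0)], [np.float64(0.007), np.float64(-0.002), np.float64(0.0)], [np.float64(0.007), np.float64(-0.002), np.float64(0.0)]]
roll [2, 5, 8, 11, 11]
```

{"name": "carry_out", "arguments": {"slide": [[0.002,0,0],[0.003,-0.001,0],[0.005,-0.001,0],[0.007,-0.002,0],[0.007,-0.002,0]], "roll": [2,5,8,11,11], "claw": [0,0,0,0,0]}}

```text
clock: 18.6
position: [597.5, 23.9, 248.9]
ee_rot: [0.119, 0.993, 0.001, 0.002]
contact_force: [4.0, -0.6, -0.1]
gripper_width: -0.2
grasp_force: 2.3
```

```bash
python3 -c "
from plan import *
plan([pose(-f,15,76) for f in(95,97,97)])
from m import redpts
p=get_image('side');R,m=redpts(p);R=R[(R[:,2]>70)&(R[:,2]<110)];print(np.round(R[np.argsort(R[:,1])][[0,1,2,3,4,-5,-4,-3,-2,-1]]))
h=R[np.hypot(*(R[:,:2]-S).T)<6];print(np.median(h[:,2]))
a=p['img'][160:260,210:330];cv2.imwrite('pics/s7.png',cv2.resize(a,None,fx=5,fy=5)[:,:,::-1])
"
```

```text
clock 18.6 at [598.  24. 249.] al 166.3 w -0.2
slide [[np.float64(0.002), np.float64(-0.001), np.float64(-0.0)], [np.float64(0.003), np.float64(-0.001), np.float64(-0.0)], [np.float64(0.003), np.float64(-0.001), np.float64(-0.0)]]
roll [3, 5, 5]
[[581.  16.  93.]
 [582.  21.  92.]
 [582.  22.  96.]
 [579.  23.  92.]
 [583.  26.  93.]
 [597.  91.  91.]
 [596.  95.  89.]
 [596.  95.  93.]
 [598.  97.  91.]
 [597.  99.  91.]]
87.88576454711028
```

View pics/s7.png

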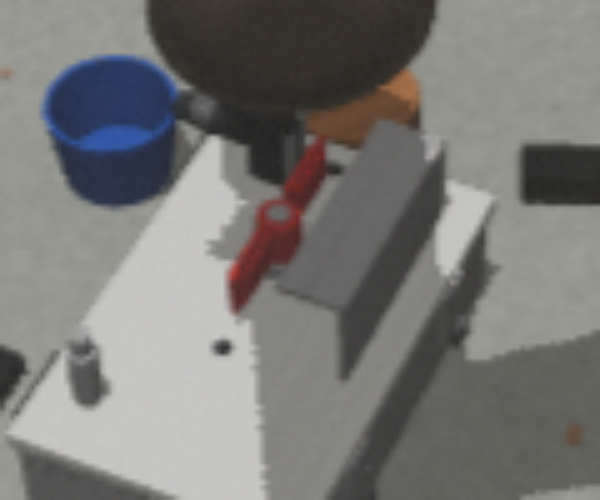

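The stud now shows in the hub (278,213), the hub is down to about 87.9 mm, and the force has risen to 4 N. I'll push 3 mm more to confirm the stop, then back off and lift.

{"name": "carry_out", "arguments": {"slide": [[0.002,-0.001,0],[0.003,-0.001,0],[0.003,-0.001,0]], "roll": [2,3,3], "claw": [0,0,0]}}

```text
clock: 19.02
position: [596.1, 23.6, 249.3]
ee_rot: [0.145, 0.989, 0.001, 0.005]
contact_force: [10.7, -2.4, -2.8]
gripper_width: 0.2
grasp_force: 5.5
```

The force rose to 10.7 N over 1.4 mm of travel, so this is the firm stop. Backing off.

{"name": "carry_out", "arguments": {"slide": [[-0.008,0,0],[-0.012,0,0],[-0.012,0,-0.04],[-0.012,0,-0.09],[-0.012,0,-0.14],[-0.06,0,-0.14],[-0.11,0,-0.14],[-0.11,0,-0.14]], "roll": [0,0,0,0,0,0,0,0], "claw": [0,0,0,0,0,0,0,0]}}

```text
clock: 20.02
position: [700.0, -9.2, 384.7]
ee_rot: [0.147, 0.989, -0.0, -0.002]
contact_force: [-0.4, 0.8, -1.3]
gripper_width: -0.4
grasp_force: 0.0
```

```bash
python3 -c "
from plan import *
from m import redpts
print(now()[1])
p=get_image('side');R,m=redpts(p);R=R[(R[:,2]>80)&(R[:,2]<110)];print(np.degrees(np.arctan2(*np.linalg.svd(R[:,:2]-R[:,:2].mean(0))[2][0][::-1]))-YAW)
a=p['img'][130:300,180:360];cv2.imwrite('pics/s8.png',cv2.resize(a,None,fx=3.5,fy=3.5)[:,:,::-1])
"
```

```text
[700.   -9.2 384.7]
89.9305771144531
```

View pics/s8.png

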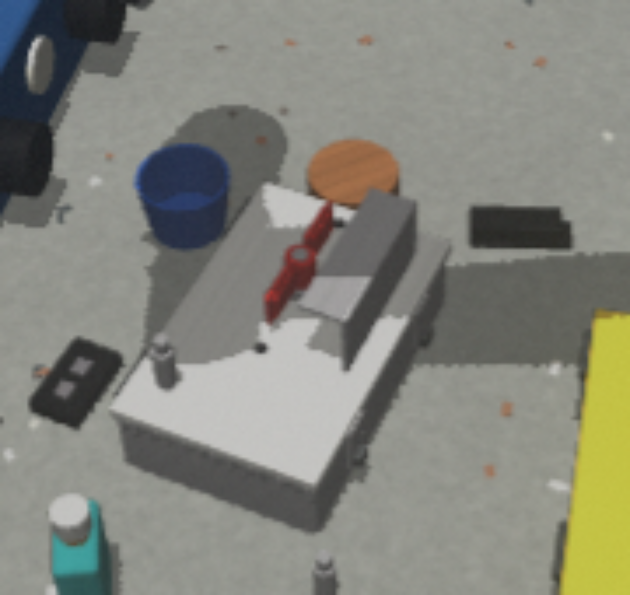

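The wings are in line with the dots (measured at 89.9° in the box frame), the bystanders are where they were and the hand is clear.

```bash
python3 -c "
from bench import *
print(job_done())"
```

```text
the job is handed in; nothing more can be done
None
```

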